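# Make up the dusting kit and the dough kit for the noodle class

### The arm

A 7-joint arm with a two-finger parallel gripper is mounted at the origin on the work surface. World frame = base frame: x ahead of the robot, y to its left, z up, the work surface at z = 0. Lengths are in mm, angles in rad, forces in N, time in s.
With the tool pointing down it reaches from about 400 to 875 mm from the base axis. Payload 4.4 kg.
Tool frame: the origin (TCP) lies at the very end of the fingers, on their centre line; the grasp point (between the pads) lies 19 mm behind it; y points along the fingers, z is the direction in which the jaws open and shut, and the axes are right-handed (so a half turn about y gives the same grasp; the last joint's range is limited). The gripper opens to 85 mm and grips with 20 to 120 N. Pads are 22 mm wide; open, the fingers measure 114 mm over their backs; the gripper's body (76 mm by 85 mm) begins 54 mm behind the grasp point. The pads swing forward as they close: fully open they stand 13 mm farther back than shut.
Start: joints at [1.045, 0.628, 0.038, 1.517, -0.027, 0.996, -0.02], TCP at [288.479, -582.493, 205.413] pointing down, gripper open.
Joint ranges: [-3.06, 3.06], [-0.37, 2.12], [-1.25, 1.32], [0.18, 2.47], [-1.1, 4.24], [0.23, 1.98], [-2.94, 2.94]. Speed limits (rad/s): [2.57, 2.57, 3.14, 3.14, 3.14, 3.14, 3.14].

### API

Orientations are given as [roll, pitch, yaw] about the fixed x, y, z axes, in that order (R = Rz(yaw) Ry(pitch) Rx(roll)).
In Python, from cell import * gives the robot as it stands.
- The arm moves only by the tool apply_moves, never from a script. Its argument "targets" is a list of rows, each a list of 6 numbers: the shift along the tool's x, y, z in units of 40 mm (1.0 is 40 mm), then the turn, a rotation vector about the tool's x, y, z in units of 8 degrees (1.0 is 8 degrees). A call has 1 to 12 rows; each row shifts and turns the commanded pose from where the row before left it, along the tool's axes as they then stand; what a row does not reach is not made up. A row lasts 1/8 s, in which the tool goes at most 62.5 mm and 10.7 degrees, less where a joint would pass 70% of its speed; a pose out of reach is approached as far as the arm can. A call is refused whole if a number of a shift passes 1 or a number of a turn 1, either way. A call with a gripper value outside its range is refused whole. "jaw" is the gripper command: -1 is shut, 1 is fully open, values between are in proportion, set as the call begins (left out, the last holds). The fingers move at their own pace and stop on an object; the grip force is fixed at half the most. Time passes only in rows, so rows that do not move let the fingers close. It gives the time, the measured TCP pose, the force and the opening at its end, in the units of the state.
- read_state(): the state, without advancing time (a new reading comes with each control period).
- get_image(name): name is "scene" or "top" or "wrist"; returns the picture (400x640x3 uint8, red, green, blue); there is no depth.
- calibration(name): a dict with "fx", "fy", "cx", "cy" (pixels), "world_from_camera" (4x4, takes a point from camera to world coordinates). Camera axes: x right, y down, z forward; pixel columns grow to the right and rows downward; lengths in mm; the calibration is good to about 2 mm. A picture is of the moment at which its call begins: read the wrist's pose just before it. calibration takes no time and is no camera call; for the wrist camera it gives the pose at the moment of the call.
- finish_job(): hands the job in, once; it reports no verdict.
The state is a dict: "clock": time; "qpos": joint angles; "qd": joint speeds; "tau": joint torques, N m; "eef_pos": TCP position; "tool_rot": TCP orientation; "force": force on the tool from outside, world axes, zero at the start; "torque": the same for the moment, N m; "width": finger opening in mm.
Only numpy, scipy, OpenCV 4.12 (cv2) and the standard library are available. Lean on these libraries where they do the work, as an engineer would, in place of code of your own. Each camera call takes 0.05 s, during which the arm holds its last target. There are 200 camera calls.

### The job

Make up two kits for the noodle-making class. The long narrow tray is the dusting kit: lay the bench brush, bristles down, in its long bay and stand the flour shaker upright in its square bay. The broad tray is the dough kit: lay the scraper flat in its long bay, set the square wooden measure upright in its square bay and stand the small steel cup upright inside that measure; leave the sieve, the bottle and the bowl where they are.

Things in the scene. Friction and masses are not known exactly. Their poses are not given: they have to be found in the camera images.
- long_tray: Fixed long narrow aluminium kit tray, 98 x 250 mm and 12 mm high. Origin: centre of the underside; z up, y along its length. Two bays sunk 8 mm, so that their floors lie 4 mm above the origin: the long bay, 68 (x) by 144 (y) mm, centred at x 0, y -42 mm; the square bay, 76 by 76 mm, centred at x 0, y +76 mm.
- broad_tray: Fixed broad kit tray, also aluminium, 202 (x) by 166 (y) mm and 12 mm high. Origin: centre of the underside; z up. Two bays sunk 8 mm, floors 4 mm above the origin: the long bay, 84 (x) by 139 (y) mm, centred at x -48, y 0 mm; the square bay, 88 by 88 mm, centred at x +46, y 0 mm.
- brush_center (a point): Loose bench brush, about 160 g, standing on its bristles, 120 (x) by 44 (y) mm and 72 mm high: black bristles up to 26 mm, wooden back 24 to 38 mm, above it a wooden grip bar along x (120 long, 22 mm wide, 52 to 72 mm above the underside) carried on a post at each end, open beneath in the middle. Point: its centre, 36 mm above the underside; x along the brush, z up. Either way round will do.
- scraper_center (a point): Loose dough scraper, about 180 g, lying flat: steel blade 115 (x) by 60 (y) mm, 4 mm thick, on its underside, with a dark wooden handle bar along x on top (115 long, 22 mm wide, top 30 mm above the underside) whose centre line runs 14 mm to the +y side of the blade's middle. Point: middle of the blade's outline, 15 mm above the underside; x along the handle, z up. Either way round will do in the bay.
- shaker_center (a point): Loose round aluminium flour shaker with a pierced domed top, about 180 g, 50 mm in diameter (up to 72 mm height, then the dome), 85 mm high. Point: its centre, 42.5 mm above the underside; z up.
- box_center (a point): Loose square wooden measure, an open-topped box, about 120 g, 64 x 64 mm outside and 45 mm high, walls and floor 6 mm thick, inside 52 x 52 mm. Point: its centre, 22.5 mm above the underside; x and y square to its sides, z up.
- cup_center (a point): Loose small steel measuring cup, open at the top, about 90 g, straight-sided, 34 mm in diameter and 75 mm high. Point: its centre, 37.5 mm above the underside; z up. Standing in the wooden measure its top is 36 mm above the measure's rim.
- sieve: Bystander: round wooden-rimmed sieve, 150 mm in diameter, 60 mm high, loose. Origin: centre of the underside.
- bottle: Bystander: closed amber glass bottle, 66 mm in diameter, 170 mm high, loose. Origin: centre of the underside.
- bowl: Bystander: white bowl, 124 mm in diameter, 60 mm high, loose. Origin: centre of the underside.

How it is judged:
By the outcome, as a careful person would: the job done as asked, in the order asked, and still so for the second after the job is handed in, with the robot touching nothing.
It also fails if it takes over 131 s, if anything falls off the work surface, if the arm or the gripper's body presses on something with over 40 N, if the wrist force passes 120 N, or if a joint passes its speed limit or range.

## Working session

There is one attempt and no reset: what is moved stays moved. The work goes in short steps, Python scripts to look and compute and a tool call to move; the robot and the scene stay as the last step left them, time stands still between calls to the robot, and variables do not carry over. Pictures are saved under pics/ and viewed, about 12 in all and at most 16, crops included, and the job is handed in when it is done.

Besides the shell and the picture viewer there is one more tool, called after "Call:" as a command line: name --pt "numbers of a row" for each row, then --argument value for the rest. apply_moves: Moves the arm, as the interface text tells. Its arguments: {"type":"object","properties":{"targets":{"type":"array"},"jaw":{"type":"number"}},"required":["targets"]}

```bash
mkdir -p pics; ls; python3 - <<'E'
from cell import *
import cv2
s=read_state();print(s['clock'],s['eef_pos'],s['tool_rot'],s['width'],s['force'])
for n in ('scene','top'):
    cv2.imwrite(f'pics/{n}0.png',get_image(n)[:,:,::-1]);c=calibration(n);print(n,c)
E
```

```text
pics
0.0 [ 288.1655652  -581.86009253  204.45489553] [-1.57276211e+00 -4.36552062e-05 -2.68177121e+00] 84.8860446937129 [0.01128304 0.09163863 0.54616471]
scene {'fx': 397.9994267487933, 'fy': 397.9994267487933, 'cx': 317.27900458164873, 'cy': 195.5360603594603, 'world_from_camera': array([[-8.31378891e-02,  7.26987699e-01, -6.81598839e-01,
         1.28356153e+03],
       [ 9.96366131e-01,  4.79354375e-02, -7.04040275e-02,
         9.32219358e+01],
       [-1.85101234e-02, -6.84975240e-01, -7.28331172e-01,
         8.05084930e+02],
       [ 0.00000000e+00,  0.00000000e+00,  0.00000000e+00,
         1.00000000e+00]])}
top {'fx': 381.37851511594636, 'fy': 381.37851511594636, 'cx': 316.21164854152164, 'cy': 198.3356988401688, 'world_from_camera': array([[-2.42226970e-02, -9.84258198e-01,  1.75068734e-01,
         3.80979303e+02],
       [-9.99641567e-01,  2.58440895e-02,  6.98721053e-03,
         8.59558174e+00],
       [-1.14017113e-02, -1.74836734e-01, -9.84531420e-01,
         1.17747227e+03],
       [ 0.00000000e+00,  0.00000000e+00,  0.00000000e+00,
         1.00000000e+00]])}
```

View pics/top0.png

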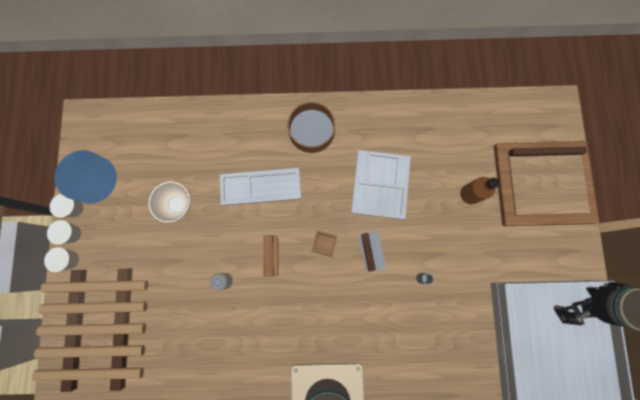

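View pics/scene0.png

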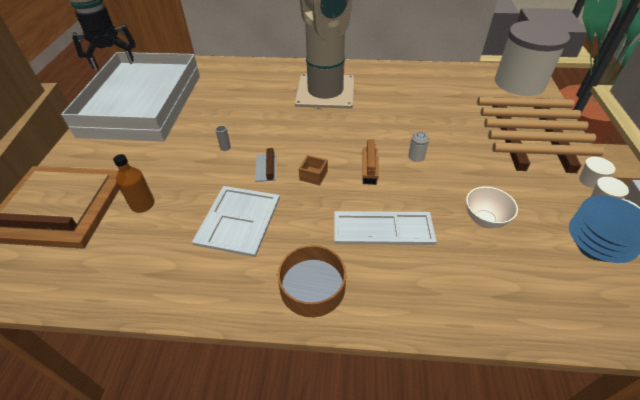

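The top view shows the bowl (169,202), shaker (220,282), brush (271,256), box (325,244), scraper (372,252), cup (425,278), long tray (260,187) and broad tray (382,185). World +x is up in the image and +y is left. Next I'll zoom in.

```bash
cat > h.py <<'E'
from cell import *
import numpy as np, cv2
def ray(c,uv,z):
    T=c['world_from_camera'];d=T[:3,:3]@np.array([(uv[0]-c['cx'])/c['fx'],(uv[1]-c['cy'])/c['fy'],1.])
    o=T[:3,3];return (o+d*(z-o[2])/d[2])[:2]
def proj(c,p):
    T=c['world_from_camera'];q=T[:3,:3].T@(np.array(p,float)-T[:3,3]);return np.array([q[0]/q[2]*c['fx']+c['cx'],q[1]/q[2]*c['fy']+c['cy']])
def st():
    s=read_state();print('t%.2f'%s['clock'],'tcp',s['eef_pos'].round(1),'rot',np.round(s['tool_rot'],3),'w%.1f'%s['width'],'F',np.round(s['force'],1),'q',np.round(s['qpos'],2));return s
def togo(s,xyz,yaw):
    R=cv2.Rodrigues(np.zeros(3))[0]
    from scipy.spatial.transform import Rotation as Ro
    A=Ro.from_euler('xyz',s['tool_rot']);B=Ro.from_euler('xyz',[-np.pi/2,0,yaw])
    print('shift units(current tool axes)',(A.inv().apply(np.array(xyz)-s['eef_pos'])/40).round(2),'turn units',(np.degrees((A.inv()*B).as_rotvec())/8).round(2))
E
python3 - <<'E'
import cv2
im=cv2.imread('pics/top0.png')[140:300,200:440]
cv2.imwrite('pics/top0z.png',cv2.resize(im,None,fx=3.33,fy=3.33,interpolation=cv2.INTER_CUBIC))
E
```

```text
(no output)
```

View pics/top0z.png

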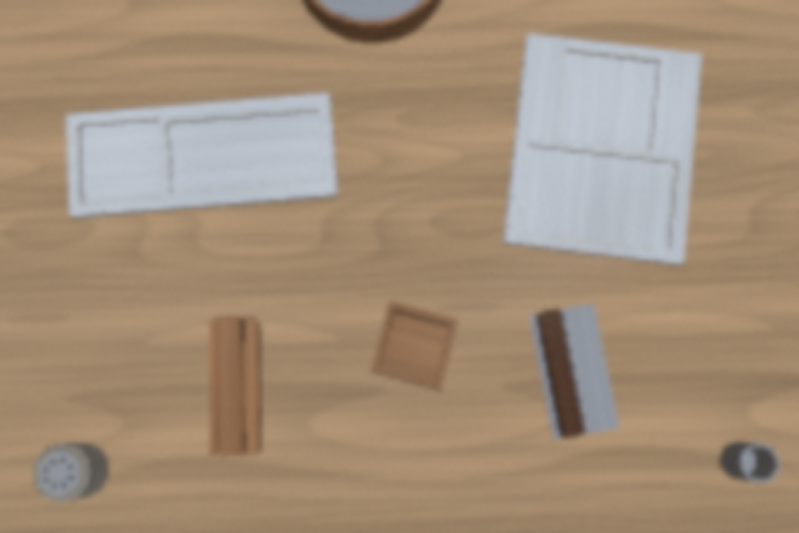

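The zoom is clear. The measure's rim corners are at (391,303), (457,320), (440,390) and (373,373). The brush's grip bar spans u 211–239 and the scraper handle runs from (550,311) to (572,436). The shaker top is at (62,472) and the cup rim at (761,462).

```bash
python3 - <<'E'
from h import *
c=calibration('top');im=cv2.imread('pics/top0.png');hsv=cv2.cvtColor(im,cv2.COLOR_BGR2HSV)
m=((hsv[...,1]<60)&(hsv[...,2]>140)).astype(np.uint8);m=cv2.morphologyEx(m,cv2.MORPH_CLOSE,np.ones((3,3)))
cs,_=cv2.findContours(m[140:230,200:430],cv2.RETR_EXTERNAL,cv2.CHAIN_APPROX_NONE)
for k in cs:
    if cv2.contourArea(k)<1000: continue
    P=np.array([ray(c,p[0]+[200,140],12) for p in k],np.float32)
    r=cv2.minAreaRect(P);print('tray',np.round(r[0],1),np.round(r[1],0),round(r[2],1))
f=lambda u,v,z:ray(c,(200+u/3.33,140+v/3.33),z)
def line(n,pts,z):
    P=np.array([f(*p,z) for p in pts]);d=P[1]-P[0];print(n,P.mean(0).round(0),'len',np.linalg.norm(d).round(0),'ang',np.degrees(np.arctan2(d[1],d[0])).round(1))
line('brush',[(226,455),(225,318)],72)
line('scr handle',[(572,436),(550,311)],30)
B=np.array([f(*p,45) for p in [(391,303),(457,320),(440,390),(373,373)]],np.float32);r=cv2.minAreaRect(B);print('box',r)
print('shaker',f(62,472,80),'base check',f(85,470,0),'cup',f(761,462,75),f(735,460,0))
c=calibration('scene')
print('scene: shaker top',ray(c,(420,136),80),'cup top',ray(c,(222,128),75),'brush bar mid',ray(c,(371.5,157),72),'box',ray(c,(314,166),45))
E
```

```text
tray [632.5 192.6] [104. 255.] 3.3
tray [ 629.3 -185.6] [172. 208.] 81.5
brush [413. 160.] len 117.0 ang 0.3
scr handle [ 419. -135.] len 112.0 ang 7.3
box ((444.71307373046875, -5.147281646728516), (60.92011260986328, 63.893836975097656), 74.16334533691406)
shaker [344.40620563 297.47014455] base check [343.02076075 297.59819515] cup [ 338.40984321 -294.75127232] [ 337.84331387 -292.06836901]
scene: shaker top [350.18646016 299.69549913] cup top [ 340.34992781 -287.71504636] brush bar mid [441.50112643 160.17664939] box [458.93170993   1.01452515]
```

Call:
apply_moves --pt "-0.6 0 -0.9 0 0.82 0" --pt "-0.6 0 -0.9 0 0.82 0" --pt "-0.6 0 -0.9 0 0.82 0" --pt "-0.6 0 -0.9 0 0.82 0" --pt "-0.7 0 -1 0 0 0" --pt "-0.7 0 -1 0 0 0" --pt "-0.7 0 -1 0 0 0" --pt "-0.5 0 -1 0 0 0" --pt "0 0 -1 0 0 0" --pt "0 0 -1 0 0 0" --pt "0 0 -1 0 0 0" --pt "0 0 -1 0 0 0" --jaw 0.2

```text
clock: 1.6
eef_pos: [442.3, -96.9, 205.2]
tool_rot: [-1.571, -0.0, -3.14]
force: [0.7, 0.4, 0.3]
width: 51.1
```

```bash
python3 - <<'E'
from h import *
s=st();togo(s,(413,160,170),-np.pi);c=calibration('wrist');print(c['world_from_camera'].round(2),c['fx'],c['cx'],c['cy'])
E
```

```text
t1.60 tcp [442.3 -96.9 205.2] rot [-1.571 -0.    -3.14 ] w51.1 F [0.7 0.4 0.3] q [ 0.05  0.35  0.13  2.05 -0.07  0.75 -1.34]
shift units(current tool axes) [ 0.72  0.88 -6.42] turn units [0.   0.01 0.  ]
[[ 0.0000e+00 -9.5000e-01 -3.1000e-01  5.2092e+02]
 [-1.0000e+00 -0.0000e+00 -0.0000e+00 -9.6080e+01]
 [ 0.0000e+00  3.1000e-01 -9.5000e-01  3.7219e+02]
 [ 0.0000e+00  0.0000e+00  0.0000e+00  1.0000e+00]] 354.49277613489386 321.30708288210934 200.39880455844866
```

Call:
apply_moves --pt "0.12 0.15 -1 0 0 0" --pt "0.12 0.15 -1 0 0 0" --pt "0.12 0.15 -1 0 0 0" --pt "0.12 0.15 -1 0 0 0" --pt "0.12 0.14 -1 0 0 0" --pt "0.12 0.14 -1 0 0 0" --pt "0 0 -0.42 0 0 0" --pt "0 0 0 0 0 0"

```text
clock: 2.6
eef_pos: [413.5, 158.9, 170.2]
tool_rot: [-1.571, 0.0, -3.138]
force: [0.0, -0.5, 0.1]
width: 50.9
```

```bash
python3 - <<'E'
from h import *
s=st();c=calibration('wrist');cv2.imwrite('pics/w1.png',get_image('wrist')[:,:,::-1]);print(proj(c,(413,160,72)),proj(c,(355,160,72)),proj(c,(471,160,72)))
np.save('w1.npy',c['world_from_camera'])
E
```

```text
t2.60 tcp [413.5 158.9 170.2] rot [-1.571  0.    -3.138] w50.9 F [ 0.  -0.5  0.1] q [-0.5   0.39  0.09  2.11 -0.06  0.64 -1.93]
[320.49043117 191.47851296] [320.22713639 258.39406673] [320.79028453 115.27171113]
```

View pics/w1.png

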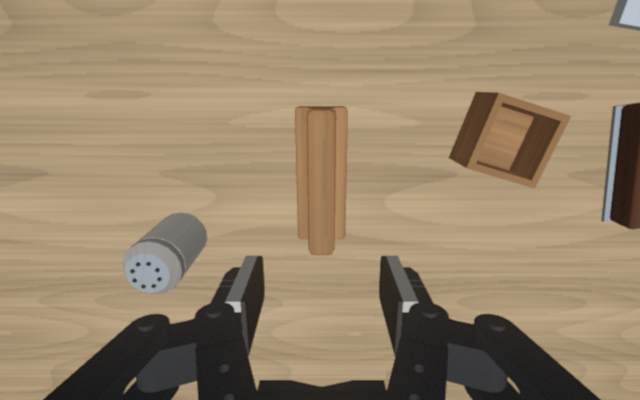

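The wrist view shows the brush bar centred at u≈321, rows 110–254, which puts the brush at about (416.5, 160) and square to the jaws. The shaker top is at (153,270) and the box rim around (518,140).

Call:
apply_moves --pt "-0.08 0.9 -0.03 0 0 0" --pt "0 0.9 0 0 0 0" --pt "0 0.8 0 0 0 0" --pt "0 0.5 0 0 0 0" --pt "0 0 0 0 0 0"

```text
clock: 3.28
eef_pos: [416.0, 157.2, 45.4]
tool_rot: [-1.569, -0.003, 3.14]
force: [0.1, -0.4, 0.4]
width: 51.7
```

Call:
apply_moves --pt "0 0 0 0 0 0" --pt "0 0 0 0 0 0" --pt "0 0 0 0 0 0" --pt "0 0 0 0 0 0" --pt "0 0 0 0 0 0" --pt "0 0 0 0 0 0" --jaw -1

```text
clock: 4.03
eef_pos: [416.5, 159.7, 46.2]
tool_rot: [-1.571, 0.0, -3.14]
force: [-0.5, -0.3, -0.9]
width: -0.0
```

```bash
python3 - <<'E'
from h import *
s=st();c=calibration('wrist');c['world_from_camera']=np.load('w1.npy')
print('shaker',ray(c,(153,270),83));P=np.array([ray(c,p,45) for p in [(498,93),(570,117),(537,187),(467,165)]],np.float32);print('box',cv2.minAreaRect(P))
t=np.radians(3.3);R=np.array([[np.cos(t),-np.sin(t)],[np.sin(t),np.cos(t)]]);print(R@[0,-42]+[632.5,192.6],R@[0,76]+[632.5,192.6])
E
```

```text
t4.03 tcp [416.5 159.7  46.2] rot [-1.571  0.    -3.14 ] w-0.0 F [-0.5 -0.3 -0.9] q [-0.46  0.63  0.05  2.21 -0.09  0.3  -1.9 ]
shaker [349.76270505 294.60097751]
box ((448.18096923828125, -2.6291732788085938), (65.7892837524414, 60.57262420654297), 73.34796142578125)
[634.91768913 150.6696437 ] [628.12513395 268.47397806]
```

The fingers closed on nothing, so I'll look.

```bash
python3 - <<'E'
from h import *
c=calibration('wrist');a=get_image('wrist')[:,:,::-1];cv2.imwrite('pics/w2.png',a);np.save('w2.npy',c['world_from_camera']);b=get_image('scene')[90:240,290:490,::-1]
cv2.imwrite('pics/w2.png',np.vstack([cv2.resize(a,(480,300)),cv2.resize(b,(480,300))]))
E
```

```text
(no output)
```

View pics/w2.png

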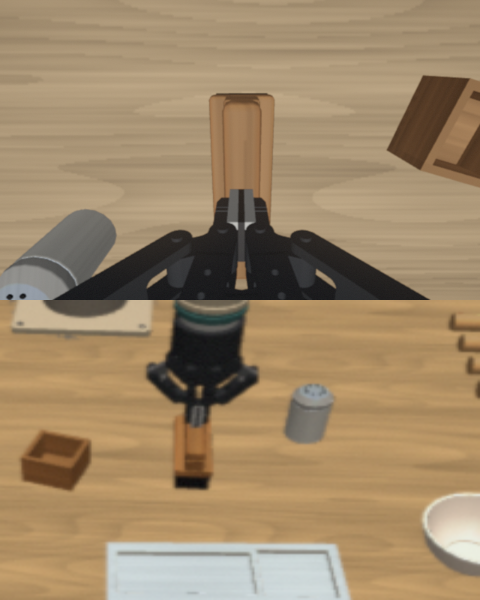

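```bash
python3 - <<'E'
from h import *
c=calibration('wrist');s=st()
for z in (46,60,72,80): print(z,proj(c,(416.5,160,z)))
print('far end',ray(c,(320,131),72),'w1');
c['world_from_camera']=np.load('w1.npy');print(ray(c,(321,110),72),ray(c,(321,254),72),ray(c,(321,254),46), ray(c,(308,180),72),ray(c,(336,180),72))
for i in range(4): print(read_state()['width'])
E
```

```text
t4.12 tcp [416.5 159.7  46.2] rot [-1.571 -0.    -3.14 ] w-0.2 F [-0.8 -1.5  0.8] q [-0.46  0.64  0.05  2.21 -0.09  0.3  -1.9 ]
46 [321.75208278 244.76448111]
60 [321.80852784 257.28406927]
72 [321.86445273 269.68828553]
80 [321.90643289 278.99954087]
far end [477.82671686 160.92565943] w1
[474.735598   159.86274042] [359.04117316 159.37484658] [346.00251971 159.31784844] [422.20484882 169.67949317] [422.29670028 148.05811938]
-0.22698158808118943
-0.22698158808118943
-0.22698158808118943
-0.22698158808118943
```

```bash
python3 - <<'E'
from h import *
a=get_image('wrist')[100:400,180:480,::-1];b=get_image('scene')[80:200,310:450,::-1];t=get_image('top')[210:300,220:320,::-1]
cv2.imwrite('pics/w3.png',np.hstack([cv2.resize(a,(420,420),interpolation=3),np.vstack([cv2.resize(b,(350,300),interpolation=2)[:240],cv2.resize(t,(350,180),interpolation=2)])]))
E
```

```text
(no output)
```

View pics/w3.png

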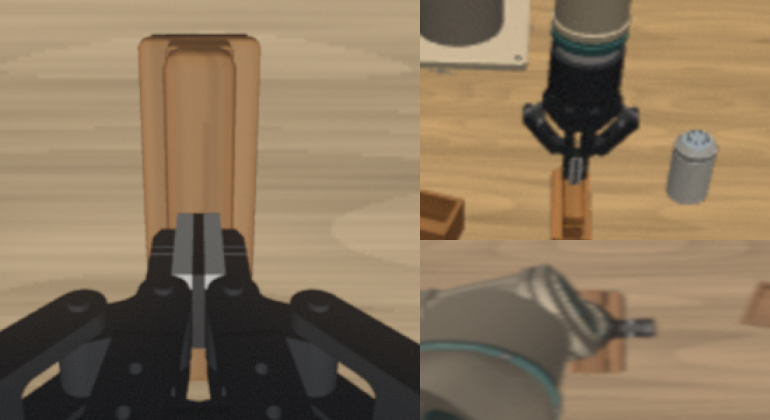

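The wrist view shows the fingertips closed on top of the bar. The finger ends must therefore sit about 25–30 mm above the reported TCP, which also matches the tip's pixel row if the pad's front edge is 11 mm forward. I'll open to straddle the brush, go lower and retry, using the width as the check.

Call:
apply_moves --pt "0 0 0 0 0 0" --pt "0 0 0 0 0 0" --pt "0 0 0 0 0 0" --pt "0 0 0 0 0 0" --pt "0 0.3 0 0 0 0" --pt "0 0.25 0 0 0 0" --pt "0 0 0 0 0 0" --jaw 0.35

```text
clock: 5.15
eef_pos: [415.7, 159.3, 23.1]
tool_rot: [-1.57, -0.002, -3.14]
force: [0.5, -0.6, -0.2]
width: 57.3
```

Call:
apply_moves --pt "0 0 0 0 0 0" --pt "0 0 0 0 0 0" --pt "0 0 0 0 0 0" --pt "0 0 0 0 0 0" --pt "0 0 0 0 0 0" --jaw -1

```text
clock: 5.78
eef_pos: [416.7, 159.6, 24.5]
tool_rot: [-1.571, 0.001, -3.14]
force: [-1.2, -0.0, 4.8]
width: 20.8
```

Call:
apply_moves --pt "0 -0.6 0 0 0 0" --pt "0 -0.9 0 0 0 0" --pt "-0.9 -0.7 0 0 0 0" --pt "-0.9 0 0 0 0 0" --pt "-0.9 0 0 0 0 0" --pt "-0.9 0 0 0 0 0" --pt "-0.9 0 0 0 0 0" --pt "-0.9 0 0.2 0 0 0"

```text
clock: 6.78
eef_pos: [632.9, 153.0, 111.3]
tool_rot: [-1.571, -0.002, -3.138]
force: [0.3, 0.3, -2.9]
width: 20.5
```

Call:
apply_moves --pt "0 0 0 0 -0.97 0" --pt "0 0 0 0 -0.97 0" --pt "0 0 0 0 -0.97 0" --pt "0 0 0 0 -0.97 0" --pt "0 0 0 0 -0.97 0" --pt "0 0 0 0 -0.97 0" --pt "0 0 0 0 -0.97 0" --pt "0 0 0 0 -0.97 0" --pt "0 0 0 0 -0.97 0" --pt "0 0 0 0 -0.97 0" --pt "0 0 0 0 -0.97 0" --pt "0 0 0 0 -0.97 0"

```text
clock: 8.28
eef_pos: [631.8, 151.7, 111.3]
tool_rot: [-1.573, -0.0, -1.51]
force: [-0.2, -0.8, -2.2]
width: 20.7
```

```bash
python3 - <<'E'
from h import *
s=st();togo(s,(634.9,150.7,60),np.radians(-86.7));c=calibration('wrist');a=get_image('wrist')[:,:,::-1].copy();np.save('w4.npy',c['world_from_camera']);cv2.imwrite('pics/w4.png',a)
t=np.radians(3.3);R=np.array([[np.cos(t),-np.sin(t)],[np.sin(t),np.cos(t)]])
for q in [(-34,-114),(34,-114),(34,30),(-34,30),(-38,114),(38,114)]: print(q,proj(c,(*(R@q+[632.5,192.6]),12)).round(0))
E
```

```text
t8.28 tcp [631.8 151.7 111.3] rot [-1.573 -0.    -1.51 ] w20.7 F [-0.2 -0.8 -2.2] q [-0.06  0.76 -0.38  1.6   0.34  0.86 -0.51]
shift units(current tool axes) [0.03 1.28 0.08] turn units [0.01 0.02 0.  ]
(-34, -114) [286. 275.]
(34, -114) [366. 275.]
(34, 30) [374.  99.]
(-34, 30) [280.  98.]
(-38, 114) [270. -37.]
(38, 114) [387. -36.]
```

View pics/w4.png

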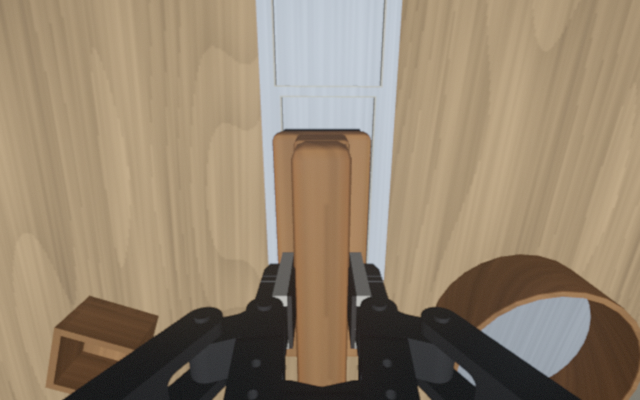

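The bay's far edge appears at (282–375, 97) against a prediction of (280–374, 98), so the tray pose is confirmed. I'll lower the brush.

Call:
apply_moves --pt "0.03 0.7 0.08 0 0 0" --pt "0 0.7 0 0 0 0" --pt "0 0.4 0 0 0 0" --pt "0 0.23 0 0 0 0" --pt "0 0 0 0 0 0" --pt "0 0 0 0 0 0"

```text
clock: 9.07
eef_pos: [636.6, 151.3, 32.0]
tool_rot: [-1.569, 0.0, -1.515]
force: [-0.2, -0.0, -1.9]
width: 21.0
```

Call:
apply_moves --pt "0 0 0 0 0 0" --pt "0 0 0 0 0 0" --pt "0 0 0 0 0 0" --pt "0 -0.3 0 0 0 0" --pt "0 -0.9 0 0 0 0" --pt "0 -0.9 0 0 0 0" --pt "0 -0.9 0 0 0 0" --jaw 0.0

```text
clock: 9.95
eef_pos: [636.0, 151.1, 153.2]
tool_rot: [-1.57, 0.0, -1.515]
force: [0.6, 1.5, 0.4]
width: 42.7
```

```bash
python3 - <<'E'
from h import *
s=st();c=calibration('top');print('shaker',np.round(ray(c,(200+62/3.33,140+472/3.33),80),0));togo(s,(347,296,150),np.radians(-90));togo(s,(628.1,268.5,150),np.radians(-86.7))
E
```

```text
t9.95 tcp [636.  151.1 153.2] rot [-1.57   0.    -1.515] w42.7 F [0.6 1.5 0.4] q [-0.05  0.71 -0.4   1.55  0.32  0.94 -0.49]
shaker [344. 297.]
shift units(current tool axes) [-4.02  0.07 -7.01] turn units [-0.01  0.4  -0.  ]
shift units(current tool axes) [-2.94  0.08 -0.03] turn units [-0.01 -0.01 -0.  ]
```

Call:
apply_moves --pt "-0.5 0 -0.88 0 0 0" --pt "-0.5 0 -0.88 0 0 0" --pt "-0.5 0 -0.88 0 0 0" --pt "-0.5 0 -0.88 0 0 0" --pt "-0.5 0 -0.88 0 0 0" --pt "-0.5 0 -0.88 0 0 0" --pt "-0.5 0 -0.88 0 0 0" --pt "-0.5 0 -0.85 0 0 0" --pt "0 0 0 0 0 0" --jaw 0.9

```text
clock: 11.08
eef_pos: [344.4, 296.9, 152.1]
tool_rot: [-1.57, 0.001, -1.509]
force: [1.2, -0.0, -0.2]
width: 81.0
```

```bash
python3 - <<'E'
from h import *
s=st();c=calibration('wrist');a=get_image('wrist')[:,:,::-1].copy();np.save('w5.npy',c['world_from_camera']);t=get_image('top')[140:300,200:440,::-1]
print(proj(c,(347,296,83)),proj(c,(347,296,0)))
cv2.imwrite('pics/w5.png',np.vstack([cv2.resize(a,(480,300),interpolation=3),cv2.resize(t,(450,300),interpolation=2)[:, :450] if 0 else cv2.resize(t,(480,300),interpolation=2)]))
E
```

```text
t11.07 tcp [344.4 296.9 152.1] rot [-1.570e+00  1.000e-03 -1.509e+00] w81.0 F [ 1.2 -0.  -0.2] q [-0.48  0.46 -0.41  2.09  0.3   0.64 -1.03]
[326.0740507  206.20593261] [324.81359203 177.03103745]
```

View pics/w5.png

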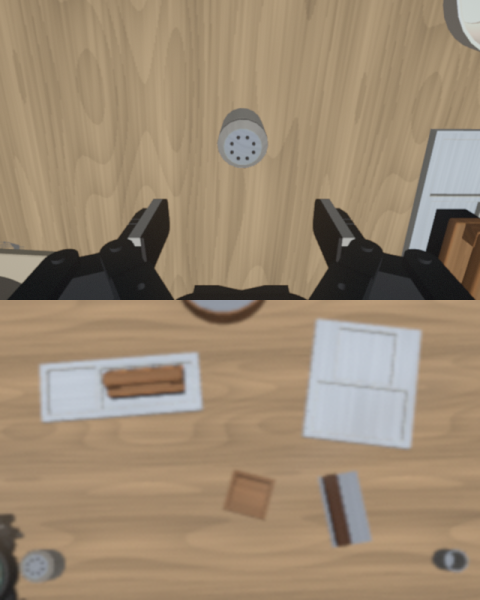

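The brush is lying in its long bay. The shaker's dome is centred at (323,196) in the wrist view.

```bash
python3 - <<'E'
from h import *
s=st();c=calibration('wrist');p=ray(c,(322.7,196),83);print(p,ray(c,(322,155),0));togo(s,(*p,20),s['tool_rot'][2])
E
```

```text
t11.18 tcp [347.3 295.3 151.8] rot [-1.569e+00  1.000e-03 -1.514e+00] w81.2 F [-0.1  0.  -0. ] q [-0.47  0.46 -0.4   2.09  0.3   0.64 -1.03]
[347.19808569 301.87327893] [346.31367265 314.83584398]
shift units(current tool axes) [-0.16  3.29  0.  ] turn units [-0.01 -0.   -0.  ]
```

Call:
apply_moves --pt "-0.1 0.9 0 0 0 0" --pt "0 0.9 0 0 0 0" --pt "0 0.7 0 0 0 0" --pt "0 0.5 0 0 0 0" --pt "0 0.25 0 0 0 0" --pt "0 0.12 0 0 0 0" --pt "0 0 0 0 0 0"

```text
clock: 12.05
eef_pos: [347.2, 299.0, 16.5]
tool_rot: [-1.57, 0.0, -1.515]
force: [0.6, -0.2, 1.1]
width: 81.2
```

Call:
apply_moves --pt "0 0 0 0 0 0" --pt "0 0 0 0 0 0" --pt "0 0 0 0 0 0" --pt "0 0 0 0 0 0" --pt "0 0 0 0 0 0" --jaw -1

```text
clock: 12.68
eef_pos: [346.9, 299.3, 17.1]
tool_rot: [-1.57, 0.001, -1.514]
force: [-1.1, -0.4, 6.7]
width: 48.6
```

Call:
apply_moves --pt "0 -0.7 0 0 0 0" --pt "0 -0.9 0.3 0 0 0" --pt "0.16 -0.2 0.87 0 0 0" --pt "0.2 0 0.9 0 0 0" --pt "0.2 0 0.9 0 0 0" --pt "0.2 0 0.9 0 0 0" --pt "0.2 0 0.9 0 0 0" --pt "0.2 0 0.9 0 0 0" --pt "0 0 0.9 0 0 0" --pt "0 0 0.4 0 0 0" --pt "0 0 0 0 0 0"

```text
clock: 14.05
eef_pos: [628.2, 267.6, 87.7]
tool_rot: [-1.571, -0.0, -1.516]
force: [-0.1, 0.0, -1.6]
width: 48.4
```

```bash
python3 - <<'E'
from h import *
s=st();togo(s,(628.1,268.5,22),s['tool_rot'][2]);c=calibration('wrist');a=get_image('wrist')[:,:,::-1].copy()
t=np.radians(3.3);R=np.array([[np.cos(t),-np.sin(t)],[np.sin(t),np.cos(t)]])
q=np.array([proj(c,(*(R@q+[632.5,192.6]),12)) for q in [(-38,38),(38,38),(38,114),(-38,114)]]);print(q.round(0))
cv2.imwrite('pics/w6.png',a)
E
```

```text
t14.05 tcp [628.2 267.6  87.7] rot [-1.571 -0.    -1.516] w48.4 F [-0.1  0.  -1.6] q [-0.22  0.83 -0.41  1.51  0.39  0.88 -0.7 ]
shift units(current tool axes) [-0.02  1.64 -0.  ] turn units [ 0. -0.  0.]
[[272. 248.]
 [373. 248.]
 [378. 148.]
 [267. 148.]]
```

View pics/w6.png

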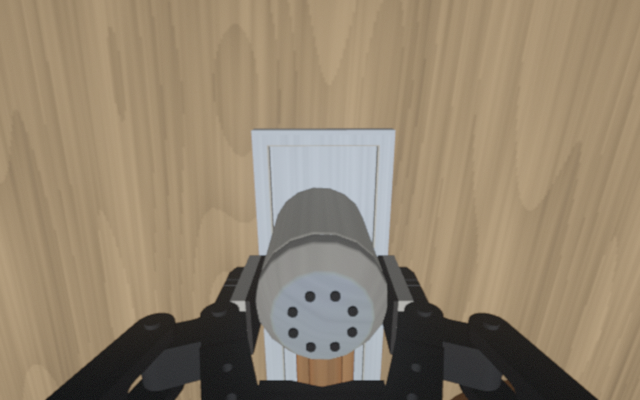

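The bay edge is at row 147 against 148 predicted, and the shaker is upright between the pads. I'll lower it.

Call:
apply_moves --pt "0 0.7 0 0 0 0" --pt "0 0.6 0 0 0 0" --pt "0 0.25 0 0 0 0" --pt "0 0.1 0 0 0 0" --pt "0 0 0 0 0 0" --pt "0 0 0 0 0 0"

```text
clock: 14.85
eef_pos: [628.2, 268.7, 23.2]
tool_rot: [-1.569, 0.001, -1.515]
force: [-0.1, 0.6, -1.5]
width: 47.9
```

Call:
apply_moves --pt "0 0 0 0 0 0" --pt "0 0 0 0 0 0" --pt "0 0 0 0 0 0" --pt "0 -0.3 0 0 0 0" --pt "0 -0.8 0 0 0 0" --pt "0 -0.9 0 0 0 0" --pt "0 -0.9 0 0 0 0" --jaw 0.75

```text
clock: 15.72
eef_pos: [627.7, 268.5, 140.3]
tool_rot: [-1.57, 0.0, -1.514]
force: [0.7, -0.6, -0.6]
width: 74.8
```

```bash
python3 - <<'E'
from h import *
s=st()
c=calibration('top');f=lambda u,v,z:ray(c,(200+u/3.33,140+v/3.33),z)
P=[f(*p,30) for p in [(538,312),(561,309),(584,434),(560,438)]];print(np.round(P,0))
togo(s,(421,-135,140),np.radians(-172.7));togo(s,(421,-135,140),np.radians(7.3))
E
```

```text
t15.72 tcp [627.7 268.5 140.3] rot [-1.57   0.    -1.514] w74.8 F [ 0.7 -0.6 -0.6] q [-0.21  0.77 -0.43  1.47  0.36  0.97 -0.68]
[[ 474. -117.]
 [ 476. -138.]
 [ 365. -153.]
 [ 362. -131.]]
shift units(current tool axes) [ 9.78 -0.   -5.73] turn units [-0.000e+00  1.074e+01 -1.000e-02]
shift units(current tool axes) [ 9.78 -0.   -5.73] turn units [-1.000e-02 -1.176e+01  0.000e+00]
```

Call:
apply_moves --pt "0.89 0 -0.52 0 0 0" --pt "0.89 0 -0.52 0 0 0" --pt "0.89 0 -0.52 0 0 0" --pt "0.89 0 -0.52 0 0 0" --pt "0.89 0 -0.52 0 0 0" --pt "0.89 0 -0.52 0 0 0" --pt "0.89 0 -0.52 0 0 0" --pt "0.89 0 -0.52 0 0 0" --pt "0.89 0 -0.52 0 0 0" --pt "0.89 0 -0.52 0 0 0" --pt "0.88 0 -0.53 0 0 0" --jaw 0.2

```text
clock: 17.1
eef_pos: [420.7, -136.4, 139.1]
tool_rot: [-1.569, -0.001, -1.514]
force: [-0.1, -0.4, 0.1]
width: 51.2
```

Call:
apply_moves --pt "0 0 0 0 0.97 0" --pt "0 0 0 0 0.97 0" --pt "0 0 0 0 0.97 0" --pt "0 0 0 0 0.97 0" --pt "0 0 0 0 0.97 0" --pt "0 0 0 0 0.97 0" --pt "0 0 0 0 0.97 0" --pt "0 0 0 0 0.97 0" --pt "0 0 0 0 0.97 0" --pt "0 0 0 0 0.97 0" --pt "0 0 0 0 0.97 0" --pt "0 0 0 0 0 0"

```text
clock: 18.6
eef_pos: [421.4, -135.0, 138.9]
tool_rot: [-1.57, 0.001, -3.002]
force: [-0.4, -0.3, -0.3]
width: 51.0
```

```bash
python3 - <<'E'
from h import *
s=st();c=calibration('wrist');a=get_image('wrist')[:,:,::-1].copy();np.save('w7.npy',c['world_from_camera'])
print(proj(c,(475,-127,30)),proj(c,(363,-142,30)))
cv2.imwrite('pics/w7.png',a)
E
```

```text
t18.60 tcp [ 421.4 -135.   138.9] rot [-1.570e+00  1.000e-03 -3.002e+00] w51.0 F [-0.4 -0.3 -0.3] q [ 0.28  0.45 -0.05  2.14  0.04  0.55 -1.23]
[321.49740049 118.77889493] [320.58632729 253.09859039]
```

View pics/w7.png

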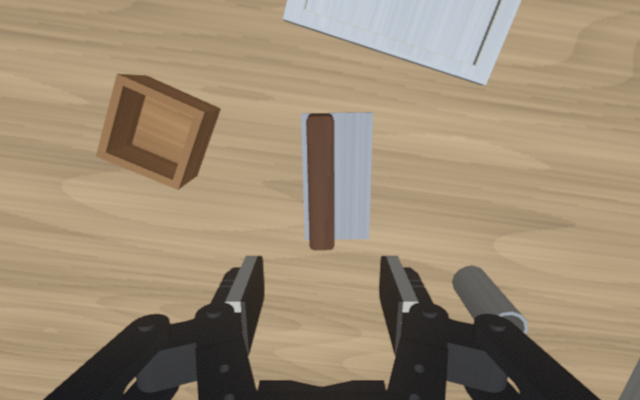

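The handle runs from (320,115) to (321,249), parallel to the jaws and about 3 mm farther out than I assumed. Box rim corners: (120,75), (219,108), (180,188), (97,155).

Call:
apply_moves --pt "-0.08 0.9 0 0 0 0" --pt "0 0.9 0 0 0 0" --pt "0 0.9 0 0 0 0" --pt "0 0.5 0 0 0 0" --pt "0 0.25 0 0 0 0" --pt "0 0 0 0 0 0" --jaw 0.0

```text
clock: 19.4
eef_pos: [423.1, -135.3, 3.2]
tool_rot: [-1.571, -0.003, -3.002]
force: [0.2, -0.4, -0.1]
width: 42.9
```

Call:
apply_moves --pt "0 0.15 0 0 0 0" --pt "0 0.15 0 0 0 0" --pt "0 0.1 0 0 0 0" --pt "0 0 0 0 0 0"

```text
clock: 19.9
eef_pos: [423.6, -135.6, -12.0]
tool_rot: [-1.569, -0.002, -3.003]
force: [-0.3, 1.1, 1.1]
width: 42.5
```

```bash
python3 - <<'E'
from h import *
s=st();c=calibration('wrist');c['world_from_camera']=np.load('w7.npy')
P=np.array([ray(c,p,45) for p in [(120,75),(219,108),(180,188),(97,155)]],np.float32);print('box',cv2.minAreaRect(P),P.mean(0));print('cup',ray(c,(515,322),75))
E
```

```text
t19.90 tcp [ 423.6 -135.6  -12. ] rot [-1.569e+00 -2.000e-03 -3.003e+00] w42.5 F [-0.3  1.1  1.1] q [ 0.41  0.77 -0.24  2.22  0.79  0.24 -1.98]
box ((450.2909240722656, -9.366409301757812), (72.23987579345703, 68.39769744873047), 74.45442199707031) [449.18872   -7.444768]
cup [ 347.8174299 -295.613795 ]
```

Call:
apply_moves --pt "0 0 0 0 0 0" --pt "0 0 0 0 0 0" --pt "0 0 0 0 0 0" --pt "0 0 0 0 0 0" --pt "0 0 0 0 0 0" --jaw -1

```text
clock: 20.52
eef_pos: [423.7, -135.4, -11.6]
tool_rot: [-1.569, -0.002, -3.003]
force: [0.1, -0.1, 6.0]
width: 20.4
```

```bash
python3 - <<'E'
from h import *
s=st()
for b in (-7.6,-8.5):
    t=np.radians(b);R=np.array([[np.cos(t),-np.sin(t)],[np.sin(t),np.cos(t)]]);p=R@[-62,0]+[629.3,-185.6];print(p)
    togo(s,(*p,60),s['tool_rot'][2])
E
```

```text
t20.52 tcp [ 423.7 -135.4  -11.6] rot [-1.569e+00 -2.000e-03 -3.003e+00] w20.4 F [ 0.1 -0.1  6. ] q [ 0.41  0.77 -0.24  2.22  0.8   0.24 -1.98]
[ 567.8446365 -177.4001038]
shift units(current tool axes) [-3.42 -1.79  1.54] turn units [-0.01  0.    0.01]
[ 567.98101647 -176.43581651]
shift units(current tool axes) [-3.43 -1.79  1.52] turn units [-0.01  0.    0.01]
```

Call:
apply_moves --pt "0 -0.5 0 0 0 0" --pt "0 -0.8 0 0 0 0" --pt "-0.6 -0.5 0.3 0 0 0" --pt "-0.8 0 0.4 0 0 0" --pt "-0.8 0 0.4 0 0 0" --pt "-0.8 0 0.3 0 0 0" --pt "-0.42 0 0.13 0 0 0"

```text
clock: 21.4
eef_pos: [568.8, -177.5, 59.3]
tool_rot: [-1.57, -0.002, -3.004]
force: [0.1, 1.3, -1.5]
width: 20.6
```

Call:
apply_moves --pt "0 0 0 0 -0.93 0" --pt "0 0 0 0 -0.93 0" --pt "0 0 0 0 -0.93 0" --pt "0 0 0 0 -0.93 0" --pt "0 0 0 0 -0.93 0" --pt "0 0 0 0 -0.93 0" --pt "0 0 0 0 -0.93 0" --pt "0 0 0 0 -0.93 0" --pt "0 0 0 0 -0.93 0" --pt "0 0 0 0 -0.88 0" --pt "0 0 0 0 0 0"

```text
clock: 22.78
eef_pos: [566.6, -177.1, 58.9]
tool_rot: [-1.575, -0.001, -1.714]
force: [0.0, -0.1, -1.6]
width: 20.4
```

```bash
python3 - <<'E'
from h import *
s=st();c=calibration('wrist');a=get_image('wrist')[:,:,::-1].copy();np.save('w8.npy',c['world_from_camera'])
t=np.radians(-8);R=np.array([[np.cos(t),-np.sin(t)],[np.sin(t),np.cos(t)]])
for q in [(-90,69.5),(-6,69.5),(2,44),(90,44),(-101,83),(101,83)]: print(q,proj(c,(*(R@q+[629.3,-185.6]),12)).round(0))
print(proj(c,s['eef_pos']));cv2.imwrite('pics/w8.png',a)
E
```

```text
t22.77 tcp [ 566.6 -177.1   58.9] rot [-1.575e+00 -1.000e-03 -1.714e+00] w20.4 F [ 0.  -0.1 -1.6] q [ 0.75  0.9  -0.85  1.78  0.86  0.89 -0.65]
(-90, 69.5) [277. 103.]
(-6, 69.5) [422. 103.]
(2, 44) [431. 147.]
(90, 44) [577. 146.]
(-101, 83) [257.  79.]
(101, 83) [612.  78.]
[323.24731172 247.38977666]
```

View pics/w8.png

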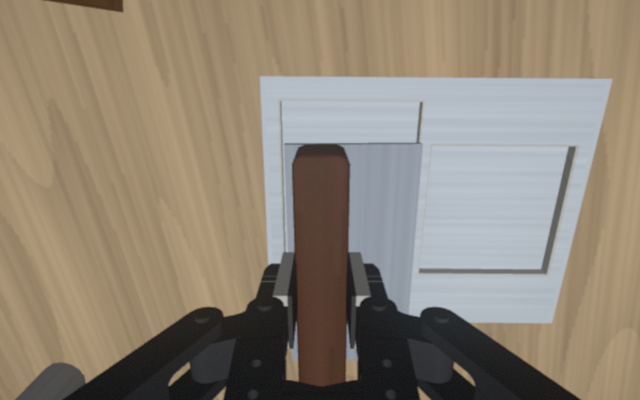

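The bay's far edge is at (281–422, 100) against (277–422, 103) predicted, and the blade is parallel to the bay. I'll lower it with a 2 mm lateral correction.

Call:
apply_moves --pt "0 0.6 0.05 0 0 0" --pt "0 0.6 0 0 0 0" --pt "0 0.25 0 0 0 0" --pt "0 0.13 0 0 0 0" --pt "0 0.06 0 0 0 0" --pt "0 0 0 0 0 0"

```text
clock: 23.58
eef_pos: [569.5, -177.5, -6.0]
tool_rot: [-1.573, -0.002, -1.713]
force: [-0.1, 0.6, -1.2]
width: 20.2
```

Call:
apply_moves --pt "0 0 0 0 0 0" --pt "0 0 0 0 0 0" --pt "0 0 0 0 0 0" --pt "0 -0.3 0 0 0 0" --pt "0 -0.8 0 0 0 0" --pt "0 -0.9 0 0 0 0" --pt "0 -0.9 0 0 0 0" --jaw 0.0

```text
clock: 24.45
eef_pos: [569.5, -177.2, 111.6]
tool_rot: [-1.573, -0.002, -1.712]
force: [0.2, 0.2, 0.5]
width: 42.7
```

```bash
python3 - <<'E'
from h import *
s=st()
togo(s,(448,-5.5,140),np.radians(-105.8))
c=calibration('wrist');a=get_image('wrist')[:,:,::-1].copy();cv2.imwrite('pics/w9.png',a)
E
```

```text
t24.45 tcp [ 569.5 -177.2  111.6] rot [-1.573 -0.002 -1.712] w42.7 F [0.2 0.2 0.5] q [ 0.78  0.83 -0.91  1.74  0.79  0.98 -0.59]
shift units(current tool axes) [-3.82 -0.71 -3.61] turn units [0.01 0.96 0.01]
```

View pics/w9.png

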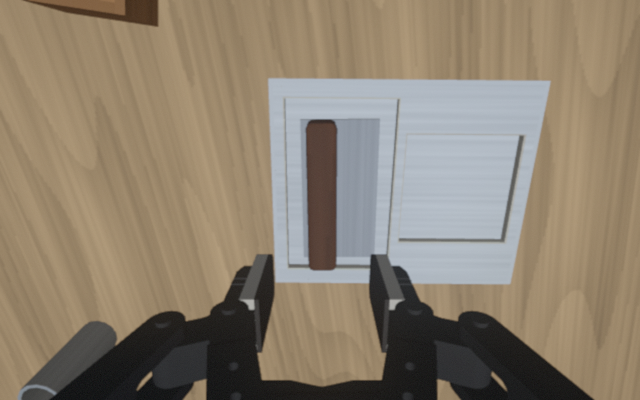

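The scraper lies flat inside its bay. Next is the measure.

Call:
apply_moves --pt "-0.76 -0.1 -0.72 0 0 0" --pt "-0.76 -0.1 -0.72 0 0 0" --pt "-0.76 -0.1 -0.72 0 0 0" --pt "-0.76 -0.1 -0.72 0 0 0" --pt "-0.78 0 -0.73 0 0 0" --pt "0 0 0 0 0.96 0" --pt "0 0 0 0 0 0" --pt "0 0 0 0 0 0" --jaw 1

```text
clock: 25.5
eef_pos: [448.6, -6.0, 126.0]
tool_rot: [-1.572, -0.002, -1.845]
force: [0.3, -1.1, 0.6]
width: 85.3
```

```bash
python3 - <<'E'
from h import *
s=st();c=calibration('wrist');a=get_image('wrist')[:,:,::-1].copy();np.save('w10.npy',c['world_from_camera']);cv2.imwrite('pics/w10.png',a)
print(proj(c,(448,-5.5,45)),proj(c,s['eef_pos']))
E
```

```text
t25.50 tcp [448.6  -6.  126. ] rot [-1.572 -0.002 -1.845] w85.3 F [ 0.3 -1.1  0.6] q [ 0.56  0.63 -0.91  2.12  0.74  0.75 -1.11]
[321.84508638 198.39316725] [323.40110281 247.20455858]
```

View pics/w10.png

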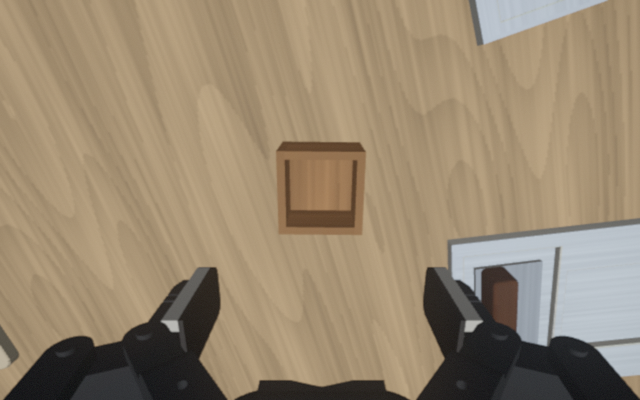

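The measure is square to the jaws, with its rim centred at (321,193), about 4 mm off in the pad direction. I'll descend.

Call:
apply_moves --pt "-0.09 0.8 0 0 0 0" --pt "0 0.9 0 0 0 0" --pt "0 0.8 0 0 0 0" --pt "0 0.45 0 0 0 0" --pt "0 0.25 0 0 0 0" --pt "0 0.15 0 0 0 0" --pt "0 0 0 0 0 0"

```text
clock: 26.42
eef_pos: [449.0, -2.5, -8.2]
tool_rot: [-1.573, -0.002, -1.847]
force: [1.1, 0.1, 1.2]
width: 85.4
```

Call:
apply_moves --pt "0 0 0 0 0 0" --pt "0 0 0 0 0 0" --pt "0 0 0 0 0 0" --pt "0 0 0 0 0 0" --jaw -1

```text
clock: 26.92
eef_pos: [449.3, -2.4, -7.4]
tool_rot: [-1.571, -0.002, -1.847]
force: [0.0, -1.1, 5.8]
width: 62.8
```

```bash
python3 - <<'E'
from h import *
s=st()
t=np.radians(-8.2);R=np.array([[np.cos(t),-np.sin(t)],[np.sin(t),np.cos(t)]]);p=R@[47,0]+[629.3,-185];print(p)
togo(s,(*p,60),np.radians(-98.2))
E
```

```text
t26.93 tcp [449.3  -2.4  -7.4] rot [-1.571 -0.002 -1.847] w62.8 F [ 0.  -1.1  5.8] q [ 0.34  0.83 -0.6   2.2   1.14  0.48 -1.47]
[ 675.81948285 -191.70355988]
shift units(current tool axes) [ 3.01 -1.68  6.74] turn units [ 0.01 -0.95  0.01]
```

Call:
apply_moves --pt "0 -0.6 0 0 0 0" --pt "0 -0.9 0 0 0 0" --pt "0.2 -0.5 0.5 0 0 0" --pt "0.4 0 0.9 0 0 0" --pt "0.4 0 0.9 0 0 0" --pt "0.4 0 0.9 0 0 0" --pt "0.4 0 0.9 0 0 0" --pt "0.4 0 0.9 0 0 0" --pt "0.4 0 0.9 0 0 0" --pt "0.41 0 0.84 0 0 0" --pt "0 0 0 0 -0.95 0" --pt "0 0 0 0 0 0"

```text
clock: 28.42
eef_pos: [675.1, -191.7, 71.1]
tool_rot: [-1.574, -0.001, -1.716]
force: [-0.1, 0.6, -1.1]
width: 62.8
```

```bash
python3 - <<'E'
from h import *
s=st();c=calibration('wrist');a=get_image('wrist')[:,:,::-1].copy();np.save('w11.npy',c['world_from_camera'])
t=np.radians(-8.2);R=np.array([[np.cos(t),-np.sin(t)],[np.sin(t),np.cos(t)]])
for q in [(2,44),(90,44),(101,83),(2,-44),(90,-44)]: print(q,proj(c,(*(R@q+[629.3,-185.6]),12)).round(0))
togo(s,(675.8,-191.7,-2.4),np.radians(-98.2));cv2.imwrite('pics/w11.png',a)
E
```

```text
t28.43 tcp [ 675.1 -191.7   71.1] rot [-1.574e+00 -1.000e-03 -1.716e+00] w62.8 F [-0.1  0.6 -1.1] q [ 0.66  0.99 -0.85  1.45  0.8   1.07 -0.5 ]
(2, 44) [254. 145.]
(90, 44) [392. 145.]
(101, 83) [414.  80.]
(2, -44) [261. 268.]
(90, -44) [384. 268.]
shift units(current tool axes) [-0.    1.84  0.02] turn units [ 0.02 -0.01  0.01]
```

View pics/w11.png

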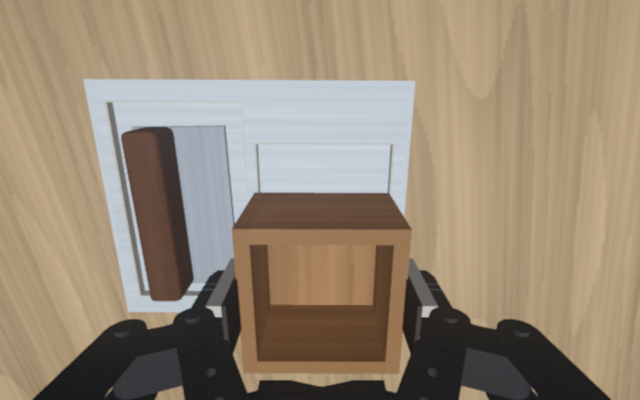

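The bay edge is at (257–391, 144), within 3 px of the prediction, and the measure is level over it. I'll lower it.

Call:
apply_moves --pt "0 0.7 0.02 0 0 0" --pt "0 0.6 0 0 0 0" --pt "0 0.3 0 0 0 0" --pt "0 0.15 0 0 0 0" --pt "0 0.08 0 0 0 0" --pt "0 0 0 0 0 0"

```text
clock: 29.22
eef_pos: [676.5, -191.8, -1.4]
tool_rot: [-1.573, -0.002, -1.714]
force: [0.3, 0.6, -0.0]
width: 62.5
```

Call:
apply_moves --pt "0 0 0 0 0 0" --pt "0 0 0 0 0 0" --pt "0 0 0 0 0 0" --pt "0 -0.2 0 0 0 0" --pt "0 -0.6 0 0 0 0" --pt "0 -0.9 0 0 0 0" --pt "0 -0.9 0 0 0 0" --pt "0 -0.9 0 0 0 0" --jaw 0.85

```text
clock: 30.22
eef_pos: [677.1, -191.4, 141.6]
tool_rot: [-1.571, -0.002, -1.714]
force: [0.4, 0.1, 0.4]
width: 79.0
```

```bash
python3 - <<'E'
from h import *
s=st();c=calibration('wrist');a=get_image('wrist')[:,:,::-1].copy();np.save('w12.npy',c['world_from_camera'])
cv2.imwrite('pics/w12.png',a)
togo(s,(343,-295,150),s['tool_rot'][2]);print(proj(c,(675.8,-191.7,49)))
E
```

```text
t30.23 tcp [ 677.1 -191.4  141.6] rot [-1.571 -0.002 -1.714] w79.0 F [0.4 0.1 0.4] q [ 0.67  0.92 -0.89  1.39  0.74  1.18 -0.45]
shift units(current tool axes) [ 3.75 -0.2  -7.9 ] turn units [ 0.   -0.    0.01]
[320.98424628 195.02791283]
```

View pics/w12.png

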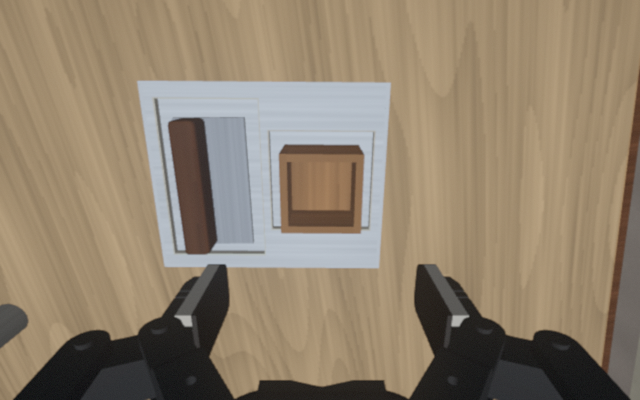

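The measure stands upright in its square bay, rim corners (280,153), (364,153), (362,232), (281,232). I've viewed 15 pictures, so I'll measure the cup numerically.

Call:
apply_moves --pt "0.42 -0.02 -0.88 0 0 0" --pt "0.42 -0.02 -0.88 0 0 0" --pt "0.42 -0.02 -0.88 0 0 0" --pt "0.42 -0.02 -0.88 0 0 0" --pt "0.42 -0.02 -0.88 0 0 0" --pt "0.42 -0.02 -0.88 0 0 0" --pt "0.42 -0.02 -0.88 0 0 0" --pt "0.42 -0.02 -0.88 0 0 0" --pt "0.39 -0.04 -0.86 0 0 0" --pt "0 0 0 0 0 0" --pt "0 0 0 0 0 0" --jaw 0.7

```text
clock: 31.65
eef_pos: [343.8, -295.2, 148.4]
tool_rot: [-1.571, -0.003, -1.714]
force: [0.6, 0.9, -0.1]
width: 72.6
```

```bash
python3 - <<'E'
from h import *
c=calibration('wrist');c['world_from_camera']=np.load('w12.npy')
P=np.array([ray(c,p,49) for p in [(280,153),(364,153),(362,232),(281,232)]],np.float32);print('box',P.mean(0),cv2.minAreaRect(P))
s=st();c=calibration('wrist');a=get_image('wrist')[:,:,::-1].copy();np.save('w13.npy',c['world_from_camera']);cv2.imwrite('pics/w13.png',a)
print('pred top',proj(c,(343,-295,75)),'base',proj(c,(343,-295,0)))
hsv=cv2.cvtColor(a,cv2.COLOR_BGR2HSV);m=(hsv[...,1]<60).astype(np.uint8)
m=cv2.morphologyEx(m,cv2.MORPH_OPEN,np.ones((3,3)))
n,l,S,C=cv2.connectedComponentsWithStats(m)
for i in range(1,n):
    if S[i,4]>150: print(S[i],C[i].round(0))
g=cv2.cvtColor(a,cv2.COLOR_BGR2GRAY)
for v in range(120,250,6): print(v,' '.join('%3d'%x for x in g[v,270:375:4]))
E
```

```text
box [ 676.50073 -190.91786] ((676.33447265625, -190.89105224609375), (63.23951721191406, 64.2926254272461), 81.83094787597656)
t31.65 tcp [ 343.8 -295.2  148.4] rot [-1.571 -0.003 -1.714] w72.6 F [ 0.6  0.9 -0.1] q [ 1.32  0.63 -1.01  2.09  0.74  0.83 -0.29]
pred top [321.49858122 202.12554972] base [321.35062965 176.00923838]
[ 516    0  124  102 8404] [577.  59.]
[ 292  156   47   65 2386] [315. 190.]
[    0   262   619   138 32150] [316. 362.]
120 151 151 156 146 152 157 159 155 149 143 145 144 143 149 163 160 158 155 163 162 163 159 157 155 154 148 148
126 151 150 153 148 150 156 159 154 152 142 145 144 142 152 162 157 159 154 161 163 161 160 158 154 155 148 147
132 152 151 152 152 148 156 159 155 153 143 144 144 141 155 161 157 161 155 157 163 159 159 158 153 156 147 146
138 154 151 150 154 148 154 158 158 154 145 144 145 143 154 157 159 160 155 157 164 160 160 156 153 157 148 147
144 153 152 149 153 147 158 156 159 154 148 142 143 142 155 155 162 159 155 156 162 159 160 155 152 156 147 146
150 154 152 149 152 148 157 156 159 154 150 140 142 144 153 155 161 157 156 153 160 161 1
[... 1114 characters left out ...]
 156 160 163 164 163 156 162
216 141 147 151 145 153 149 149 155 157 157 140 104 119 144 157 157 154 156 151 149 157 159 165 163 163 155 160
222 146 144 151 148 151 152 147 155 159 154 156 149 145 150 159 156 155 155 150 149 158 159 165 161 161 156 159
228 144 141 152 151 149 156 146 154 158 155 154 149 149 149 160 158 155 153 153 150 160 158 164 158 161 159 157
234 141 144 145 154 142 153 149 152 158 157 151 150 150 149 160 157 154 153 152 153 159 159 160 159 162 161 154
240 136 146 142 154 149 151 151 150 157 157 151 154 150 153 156 156 157 153 153 149 161 159 157 159 161 162 152
246 141 146 142 151 152 146 155 148 156 157 153 153 148 156 155 160 158 153 152 154 160 158 155 160 160 160 152
```

```bash
python3 - <<'E'
from h import *
c=calibration('wrist');c['world_from_camera']=np.load('w13.npy')
p=ray(c,(315.5,199),75);print(p);b=ray(c,(315,156),0);print('base far edge',b,'dist',np.hypot(*(b-p)));s=st();togo(s,(*p,10),s['tool_rot'][2])
E
```

```text
[ 339.10291899 -292.06584315]
base far edge [ 339.97815075 -275.84988742] dist 16.23955821259991
t31.70 tcp [ 344.1 -294.9  148.2] rot [-1.571 -0.003 -1.713] w72.5 F [-0.1  0.8 -0.2] q [ 1.32  0.63 -1.01  2.09  0.74  0.83 -0.29]
shift units(current tool axes) [-0.06  3.45 -0.13] turn units [-0.    0.    0.02]
```

Call:
apply_moves --pt "-0.07 0.8 -0.13 0 0 0" --pt "0 0.9 0 0 0 0" --pt "0 0.8 0 0 0 0" --pt "0 0.5 0 0 0 0" --pt "0 0.25 0 0 0 0" --pt "0 0.1 0 0 0 0" --pt "0 0 0 0 0 0"

```text
clock: 32.58
eef_pos: [337.9, -291.7, 13.6]
tool_rot: [-1.572, -0.002, -1.714]
force: [0.2, 0.8, 0.0]
width: 72.5
```

Call:
apply_moves --pt "0 0 0 0 0 0" --pt "0 0 0 0 0 0" --pt "0 0 0 0 0 0" --pt "0 0 0 0 0 0" --pt "0 0 0 0 0 0" --jaw -1

```text
clock: 33.2
eef_pos: [337.6, -292.0, 13.9]
tool_rot: [-1.572, -0.003, -1.714]
force: [-1.0, -0.1, 4.9]
width: 33.6
```

```bash
python3 - <<'E'
from h import *
s=st();togo(s,(676.5,-190.9,100),s['tool_rot'][2])
E
```

```text
t33.20 tcp [ 337.6 -292.    13.9] rot [-1.572 -0.003 -1.714] w33.6 F [-1.  -0.1  4.9] q [ 1.13  0.81 -0.73  2.2   1.13  0.57 -0.62]
shift units(current tool axes) [-3.71 -2.18  8.02] turn units [ 0.01 -0.    0.02]
```

Call:
apply_moves --pt "0 -0.6 0 0 0 0" --pt "0 -0.9 0.2 0 0 0" --pt "-0.3 -0.7 0.8 0 0 0" --pt "-0.45 0 0.9 0 0 0" --pt "-0.45 0 0.9 0 0 0" --pt "-0.45 0 0.9 0 0 0" --pt "-0.45 0 0.9 0 0 0" --pt "-0.45 0 0.9 0 0 0" --pt "-0.45 0 0.9 0 0 0" --pt "-0.45 0 0.9 0 0 0" --pt "-0.26 0 0.72 0 0 0" --pt "0 0 0 0 0 0"

```text
clock: 34.7
eef_pos: [677.7, -188.5, 99.8]
tool_rot: [-1.573, -0.0, -1.712]
force: [-0.4, 0.4, -1.2]
width: 33.5
```

```bash
python3 - <<'E'
from h import *
s=st();togo(s,(676.5,-191,24.5),s['tool_rot'][2]);c=calibration('wrist');a=get_image('wrist')[:,:,::-1].copy();np.save('w14.npy',c['world_from_camera']);cv2.imwrite('pics/w14.png',a)
t=np.radians(-8.2);R=np.array([[np.cos(t),-np.sin(t)],[np.sin(t),np.cos(t)]])
for q in [(-32,32),(32,32),(-32,-32),(32,-32)]: print('rim',proj(c,(*(R@q+[676.5,-191]),49)).round(0))
x=s['eef_pos'];dz=x[2]-13.9
print('cup top',proj(c,(x[0],x[1],75+dz)).round(0),'cup base',proj(c,(x[0],x[1],dz)).round(0))
E
```

```text
t34.70 tcp [ 677.7 -188.5   99.8] rot [-1.573 -0.    -1.712] w33.5 F [-0.4  0.4 -1.2] q [ 0.66  0.96 -0.86  1.42  0.77  1.11 -0.48]
shift units(current tool axes) [ 0.07  1.88 -0.02] turn units [ 0.01 -0.    0.  ]
rim [271. 170.]
rim [373. 170.]
rim [275. 261.]
rim [368. 261.]
cup top [324. 323.] cup base [323. 236.]
```

View pics/w14.png

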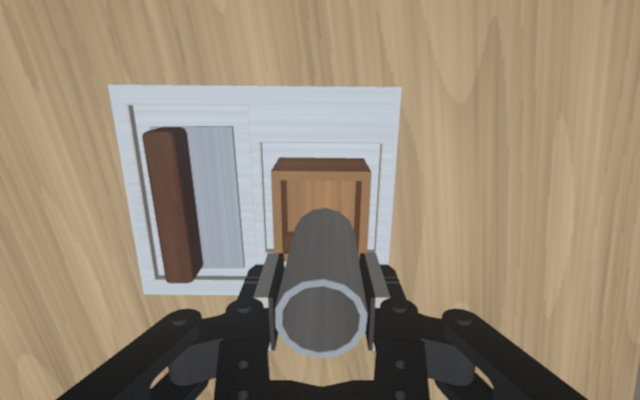

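The rim is at (273–370, 171), as predicted. The cup's mouth is at (321,317), upright and about 2–3 mm toward −x of the tool, so I'll correct that and lower.

Call:
apply_moves --pt "0.12 0.4 0 0 0 0" --pt "0 0.6 0 0 0 0" --pt "0 0.45 0 0 0 0" --pt "0 0.25 0 0 0 0" --pt "0 0.12 0 0 0 0" --pt "0 0.05 0 0 0 0" --pt "0 0 0 0 0 0"

```text
clock: 35.62
eef_pos: [675.8, -195.2, 25.9]
tool_rot: [-1.572, -0.002, -1.714]
force: [0.5, -0.9, -0.6]
width: 33.4
```

Call:
apply_moves --pt "0 0 0 0 0 0" --pt "0 0 0 0 0 0" --pt "0 0 0 0 0 0" --pt "0 -0.2 0 0 0 0" --pt "0 -0.6 0 0 0 0" --pt "0 -0.9 0 0 0 0" --pt "0 -0.9 0 0 0 0" --pt "0 -0.9 0 0 0 0" --pt "0 0 0 0 0 0" --jaw 0.35

```text
clock: 36.75
eef_pos: [678.4, -194.5, 171.2]
tool_rot: [-1.565, -0.002, -1.714]
force: [0.3, -0.1, 0.1]
width: 57.6
```

```bash
python3 - <<'E'
from h import *
s=st();c=calibration('wrist');a=get_image('wrist')[:,:,::-1].copy();t=get_image('scene')[:,:,::-1]
x=(676.5,-191)
print('pred top',proj(c,(*x,85)),'base',proj(c,(*x,10)))
hsv=cv2.cvtColor(a,cv2.COLOR_BGR2HSV);m=((hsv[...,1]<70)&(hsv[...,2]<170)).astype(np.uint8);m[240:]=0;m=cv2.morphologyEx(m,cv2.MORPH_OPEN,np.ones((3,3)))
n,l,S,C=cv2.connectedComponentsWithStats(m)
for i in range(1,n):
    if S[i,4]>150: print(S[i],C[i].round(0))
cv2.imwrite('pics/end.png',np.hstack([a[80:360,120:480],cv2.resize(t[120:260,190:440],(440,280))[:, :]]))
E
```

```text
t36.75 tcp [ 678.4 -194.5  171.2] rot [-1.565 -0.002 -1.714] w57.6 F [ 0.3 -0.1  0.1] q [ 0.68  0.89 -0.9   1.37  0.71  1.21 -0.43]
pred top [318.64612519 192.82985762] base [318.66109954 169.67436849]
[ 615   47   25  193 2612] [631. 172.]
[165  94  30 144 548] [176. 168.]
[ 196  111   29  122 1153] [213. 168.]
[225 111   9  45 184] [230. 132.]
[ 297  158   46   60 2094] [320. 189.]
[215 234  51   4 156] [240. 236.]
```

The cup blob (columns 297–343, rows 158–217) fits a cup standing upright in the measure. I'll make one numeric check of the shaker and brush, then hand in.

```bash
python3 - <<'E'
from h import *
a=get_image('top')[:,:,::-1].copy();c=calibration('top')
hsv=cv2.cvtColor(a,cv2.COLOR_BGR2HSV)
print('shaker pred top/base',proj(c,(628,268.5,82)).round(1),proj(c,(628,268.5,4)).round(1),'brush pred',proj(c,(635,151,76)).round(1))
r=(slice(160,210),slice(212,308))
g=hsv[...,2]
m=((hsv[...,1]<70)&(g<165)).astype(np.uint8)
mb=((hsv[...,1]>80)).astype(np.uint8)
def blobs(m,u0,u1,v0,v1,n0):
    n,l,S,C=cv2.connectedComponentsWithStats(m[v0:v1,u0:u1])
    for i in range(1,n):
        if S[i,4]>n0: print(S[i]+np.array([u0,v0,0,0,0]),C[i]+[u0,v0])
print('grey');blobs(m,212,308,165,208,40)
print('wood');blobs(mb,224,298,172,203,60)
E
```

```text
shaker pred top/base [230.2 183.1] [236.  188.4] brush pred [270.3 180.2]
grey
[250 173  43  20 169] [271.73964497 182.66863905]
[222 177  22  20 327] [232.25382263 186.41590214]
[221 198  81   8 113] [261.36283186 201.73451327]
wood
[252 175  40  17 522] [271.82375479 182.90229885]
```

```bash
python3 - <<'E'
from h import *
print(finish_job());st()
E
```

```text
the job is handed in; nothing more can be done
None
the job is handed in; nothing more can be done
```

Both kits are made up and the job is handed in, at about 37 s on the robot's clock against the 131 s limit. I placed the pieces in the order asked: brush, shaker, scraper, measure, then cup inside the measure. The sieve, bottle and bowl were never approached.

**Last checks:**
- **Seen in pictures:** The brush, scraper and measure each lay in their bays after release.
- **Checked by numbers only:** The shaker and cup outlines were where upright pieces should be, to within a few pixels. I had used all 16 pictures, so I did not see either of them after release, and my last picture of the finished kits was refused.

**What failed or disagreed:**
- **Missed grasp:** The first close on the brush caught nothing. The fingertips sit roughly 26–30 mm short of the reported tool point, so I worked with that offset afterwards and the regrasp held.
- **Position estimates:** My readings of where the shaker and cup stood differed by up to about 1 cm between views. Closer looks from the wrist camera were accurate enough for the grasps.
- **Forces:** The wrist forces I read stayed below about 7 N.

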